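Square a resin casting into the fence corner and close the sliding jaw on it

TASK

Run the fence's sliding jaw back out of the way, then slide the oblong amber casting (not the square one) flat along the table into the corner of the fence, its long side flush against the rail and its end flush against the end stop. Then run the jaw up against the casting's other end so that it is held there, let go, and leave everything else where it lies.

Things in the scene. Friction and masses are not known exactly. Their poses are not given: they have to be found in the camera images.
- slab: Oblong amber resin casting lying flat: 90 mm along its x, 130 mm along its y, 36 mm high (look-only ridges to 40 mm), 0.3 to 0.65 kg; too wide to grasp, slides when pushed. Origin: centre of its underside. Starts 130 to 150 mm out from the rail on the robot's side, up to 0.35 rad from square to it.
- fence: Fixed L-shaped aluminium fence on the table, 34 mm high, turned up to 0.15 rad. Origin: its inner corner, at table height. Rail's inner face: plane x = 0 (30 mm thick to +x, from y = +30 to -330 mm). End stop's inner face: plane y = 0 (26 mm thick to +y, from the rail to x = -70 mm). Casting goes at x < 0, y < 0, long side on the rail.
- carriage (a joint): Sliding jaw on the rail: gap in m from the end stop's inner face to the jaw face. 0 = at the stop, 0.230 = fully out (along fence -y). Friction 3 N, damping 8 N s/m; stays where left. Starts at 0.03 to 0.09, too narrow for the 130 mm casting; 0.130 when closed on it in the corner.
- handle (a point): Centre of the carriage's upright wooden knob: 30 mm diameter, 70 to 110 mm above the table, this point at 90 mm. In the fence frame at x = +15 mm, y = -(joint value + 0.025 m). It stands on a steel saddle, 46 x 50 mm, top at 54 mm, astride the rail.
- jaw (a point): Centre of the jaw's face, which looks to the end stop (fence +y), 18 mm above the table. The jaw is a dark steel bar 20 mm thick along the rail, from 3 to 33 mm high, reaching 50 mm out from the rail's inner face on the robot's side; this point at fence x = -25 mm, y = -(joint value).
- seat (a point): Point on the table, fixed in the fence frame at x = -45, y = -65 mm with the fence's axes: where the oblong casting's origin stands when it is fully home in the corner, the two frames then parallel (half a turn is just as good).
- offcut: Square amber casting, 90 x 90 x 36 mm, on the other side of the end stop. Origin at the centre of its underside. Leave alone.
- column: Standing six-sided amber column, 70 mm across, 170 mm high, at the back left. Origin at the centre of its underside. Leave alone.
- jar: Jar with a steel cap, 68 mm across, 100 mm high, standing at the back. Origin at the centre of its underside. Leave alone.
- tin: Can with a paper label, 72 mm across, 90 mm high, standing at the back. Origin at the centre of its underside. Leave alone.
- cork_block: Cork sanding block, 60 x 100 x 45 mm, at the back. Origin at the centre of its underside. Leave alone.
- brush: Brush, 180 mm long, lying on the table along its x, right of the oblong casting (fence -y side). Leave alone.
- mallet: Hammer, 260 mm long, lying along its x on the left side of the table near the robot. Leave alone.
Things that resemble listed ones, but are neither listed nor needed, are in the scene too. Leave any red or turquoise look-alike of the slab alone.

How it is judged:
At the end, for the whole second after the job is handed in: The oblong casting lies flat and at rest in the fence corner: long side within 4 mm of the rail, end within 4 mm of the end stop, square to the fence within 0.03 rad (1.7 degrees); the jaw is run up to its other end (carriage reading 126 to 134.5 mm) (x of slab in the frame of fence between -0.049 and -0.04 m and y of slab in the frame of fence between -0.069 and -0.06 m and angle between the y axis of slab and the y axis of fence, either way round below 0.03 rad and height (world z) of slab below 0.004 m and angle between slab's own z axis and vertical below 0.05 rad and value of joint carriage between 0.126 and 0.1345 m and linear speed of slab below 0.01 m/s); the robot touches nothing.
It fails at once if the oblong casting is tipped or lifted off the table (angle between slab's own z axis and vertical above 0.25 rad or height (world z) of slab above 0.02 m).
It fails at once if a bystander is moved by more than 30 mm (distance of any of offcut, column, jar, tin, cork_block, brush, mallet from where it was at the start of the episode above 0.03 m).
It also fails if it takes over 61 s, if anything falls off the work surface, if the arm or the gripper's body presses on something with over 40 N, if the wrist force passes 120 N, or if a joint passes its speed limit or range.

ROBOT

A 6-joint arm with a two-finger parallel gripper is mounted at the origin on the work surface. World frame = base frame: x ahead of the robot, y to its left, z up, the work surface at z = 0. Lengths are in m, angles in rad, forces in N, time in s.
With the tool pointing down it reaches from about 0.375 to 0.9 m from the base axis. Payload 3.1 kg.
Tool frame: the origin (TCP) lies between the finger pads; the fingertips stand 22 mm ahead of it and the grasp point (between the pads) lies 3 mm ahead of it; z points along the fingers, y is the line along which they close (so a half turn about z gives the same grasp; the last joint's range is limited). The gripper opens to 87 mm and grips with 3 to 60 N. Pads are 19 mm wide; open, the fingers measure 117 mm over their backs; the gripper's body (75 mm by 190 mm) begins 51 mm behind the grasp point.
Start: joints at [-1.375, 0.527, 1.433, -0, 1.181, -0.178], TCP at [0.229, -0.582, 0.245] pointing down, gripper open.
Joint ranges: [-3.08, 3.08], [-0.75, 2.2], [0.22, 2.44], [-1.43, 4.57], [0, 2.65], [-2.85, 2.85]. Speed limits (rad/s): [2.79, 2.79, 3.14, 3.14, 3.14, 3.14].

INTERFACE

Orientations are given as a unit quaternion [x, y, z, w].
In Python, from rig import robot gives the robot as it stands.
- The arm moves only by the tool move_arm, never from a script. Its argument "series" is text: rows parted by semicolons, each of 6 numbers parted by spaces: the shift along the tool's x, y, z in mm, then the turn, a rotation vector about the tool's x, y, z in degrees. In form: dx dy dz ax ay az; .... A call has 1 to 8 rows; each row is the pose to reach, as a shift and turn from the pose commanded when the call began, along the tool's axes at that moment; what a row does not reach only later rows make up. A row lasts 1/12 s, in which the tool goes at most 41.7 mm and 7.16 degrees, less where a joint would pass 70% of its speed; a pose out of reach is approached as far as the arm can. A call with a gripper value outside its range is refused whole. "jaw" is the opening, from 0 (shut) to 1 (fully open), set as the call begins (left out, the last holds). The fingers move at their own pace and stop on an object; "newtons" is the grip in N (left out, the last holds). Time passes only in rows, so rows that repeat a pose let the fingers close. It gives the time, the measured TCP pose, the force, the opening and the grip force at its end, in the units of the state.
- robot.get_obs(): the state, without advancing time (a new reading comes with each control period).
- robot.camera(name): name is "scene" or "top" or "wrist"; returns a dict with "img" (400x640x3 uint8, red, green, blue), "mtx" (3x3 intrinsics, pixels), "world_to_cam" (4x4, takes a point from world to camera coordinates). Camera axes: x right, y down, z forward; pixel columns grow to the right and rows downward; lengths in m; the calibration is good to about 2 mm. A picture is of the moment at which its call begins. There is no depth.
- robot.hand_in(): hands the job in; it is judged then, once.
Trained networks look in a picture, given as the dict that the camera call returned (one of the last four; its "shot" number tells which), for a name from the list of things; names that differ only in an ending like _2 or _b are one class to them, and where a whole thing is asked for, a point or a joint stands for the part that bears it (a point fixed in the world has none). Each returns a list of dicts, best first, with "p" (0 to 1); they miss things now and then, are a little off and sometimes report something else, mostly with a low value. They report only what shows in the picture. A call takes as long as a camera call. They do not tell look-alikes from the thing itself.
- robot.search_frame(picture, thing): "xyz" ([x, y, z] in m, in world coordinates, good to about 4 mm: the middle of the surface that is visible of it).
- robot.tip_of(picture, thing): "xyz" ([x, y, z] in m, in world coordinates, good to about 4 mm: a listed point, or the origin of a listed thing).
The state is a dict: "time": time; "q": joint angles; "joint_velocities": joint speeds; "joint_torque": joint torques, N m; "position": TCP position; "tool_rot": TCP orientation; "ft_force": force on the tool from outside, world axes, zero at the start; "moment": the same for the moment, N m; "grip_width": finger opening in m; "grip_force": force on a finger pad.
Only numpy, scipy, OpenCV 4.12 (cv2) and the standard library are available. Lean on these libraries where they do the work, as an engineer would, in place of code of your own. Each camera call takes 0.05 s, during which the arm holds its last target. There are 200 camera calls.

## Working session

There is one attempt and no reset: what is moved stays moved. The work goes in short steps, Python scripts to look and compute and a tool call to move; the robot and the scene stay as the last step left them, time stands still between calls to the robot, and variables do not carry over. Pictures are saved under pics/ and viewed, at most 10 in all, crops included, and the job is handed in when it is done.

Besides the shell and the picture viewer there is one more tool, called after "Emit:" as name(argument=value, ...) on one line, values as JSON. move_arm: Moves the arm, as the interface text tells. Its arguments: {"type":"object","properties":{"series":{"type":"string"},"jaw":{"type":"number"},"newtons":{"type":"number"}},"required":["series"]}

```bash
mkdir -p pics; cat > h.py <<'E'
from rig import robot
import numpy as np, cv2
from scipy.spatial.transform import Rotation as R
def save(c,n): cv2.imwrite(f'pics/{n}.png',cv2.cvtColor(c['img'],cv2.COLOR_RGB2BGR))
def proj(c,p):
    p=np.atleast_2d(p); q=(c['world_to_cam'][:3,:3]@p.T).T+c['world_to_cam'][:3,3]
    u=(c['mtx']@q.T).T; return u[:,:2]/u[:,2:]
def ray(c,uv,z):
    W=c['world_to_cam']; Rm=W[:3,:3]; o=-Rm.T@W[:3,3]
    d=Rm.T@np.linalg.inv(c['mtx'])@np.array([uv[0],uv[1],1.])
    return o+d*(z-o[2])/d[2]
E
python3 - <<'E'
from h import *
np.set_printoptions(precision=4,suppress=True)
print(robot.get_obs())
for n in ['scene','top']:
    c=robot.camera(n); save(c,n)
    for t in ['slab','fence','handle','jaw','seat','offcut','brush','carriage']:
        for f in ('search_frame','tip_of'):
            try: print(n,t,f,[(round(d['p'],2),np.round(d['xyz'],4).tolist(),proj(c,d['xyz']).round().tolist()) for d in getattr(robot,f)(c,t)[:4]])
            except Exception as e: print(n,t,f,e)
E
```

```text
{'time': 0.0, 'q': array([-1.3745,  0.5285,  1.4339, -0.    ,  1.1814, -0.1785]), 'joint_velocities': array([-0.0001,  0.0002, -0.0007, -0.0009,  0.0004, -0.0004]), 'joint_torque': array([ -0.0006, -44.0053, -17.6593,   0.0631,   0.0582,  -0.0002]), 'position': array([ 0.2287, -0.5809,  0.2436]), 'tool_rot': array([ 0.9825,  0.1863, -0.    , -0.0011]), 'ft_force': array([-0.3153,  0.0661, -0.1234]), 'moment': array([0.0357, 0.0307, 0.0301]), 'grip_force': 0.0, 'grip_width': 0.08677700656467449}
scene slab search_frame [(0.9, [0.3775, -0.1803, 0.0342], [[236.0, 185.0]]), (0.8, [0.567, 0.2907, 0.0378], [[386.0, 204.0]]), (0.7, [0.5198, -0.0567, 0.0329], [[275.0, 206.0]]), (0.7, [0.4332, 0.1352, 0.0315], [[330.0, 187.0]])]
scene slab tip_of [(0.91, [0.4097, 0.1399, -0.0038], [[330.0, 191.0]]), (0.86, [0.3446, -0.1816, -0.0025], [[237.0, 189.0]]), (0.67, [0.5508, 0.3015, -0.0008], [[386.0, 210.0]]), (0.55, [0.4988, -0.0512, -0.0041], [[277.0, 211.0]])]
scene fence search_frame [(0.81, [0.668, -0.1012, 0.0328], [[263.0, 238.0]])]
scene fence tip_of [(0.82, [0.6403, 0.0296, 0.0015], [[308.
[... 1955 characters left out ...]
.0, 180.0]])]
top seat search_frame [(0.93, [0.6493, -0.0623, 0.0364], [[368.0, 168.0]])]
top seat tip_of [(0.96, [0.5945, -0.0365, -0.0038], [[359.0, 186.0]])]
top offcut search_frame [(0.96, [0.5987, 0.1276, 0.0361], [[307.0, 184.0]])]
top offcut tip_of [(0.62, [0.5971, 0.1322, 0.001], [[306.0, 185.0]]), (0.33, [0.3859, 0.4761, 0.0027], [[196.0, 252.0]])]
top brush search_frame [(0.88, [0.5128, -0.3233, 0.0217], [[450.0, 212.0]])]
top brush tip_of [(0.65, [0.4883, -0.3272, 0.003], [[450.0, 220.0]])]
top carriage search_frame [(0.72, [0.6432, -0.0292, 0.0538], [[358.0, 170.0]])]
top carriage tip_of it knows: brush, column, cork_block, fence, handle, jar, jaw, mallet, offcut, seat, slab, tin
```

```bash
python3 - <<'E'
import cv2
a=cv2.imread('pics/top.png')[120:300,180:480]
cv2.imwrite('pics/topc.png',cv2.resize(a,None,fx=2.6,fy=2.6,interpolation=cv2.INTER_CUBIC))
E
```

```text
(no output)
```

View pics/topc.png

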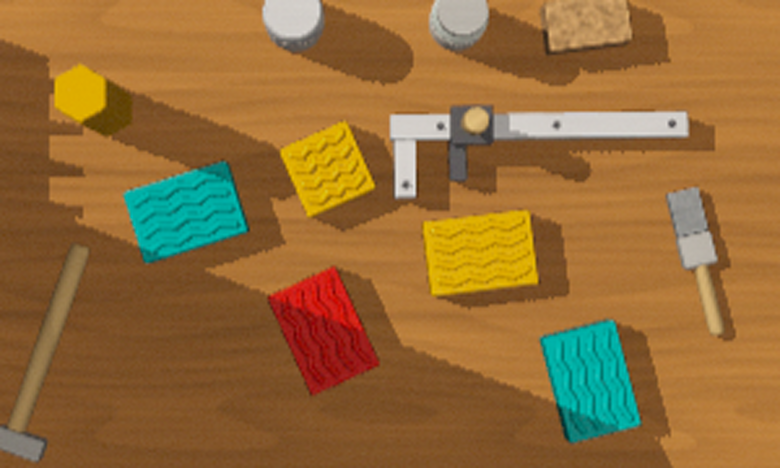

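View pics/scene.png

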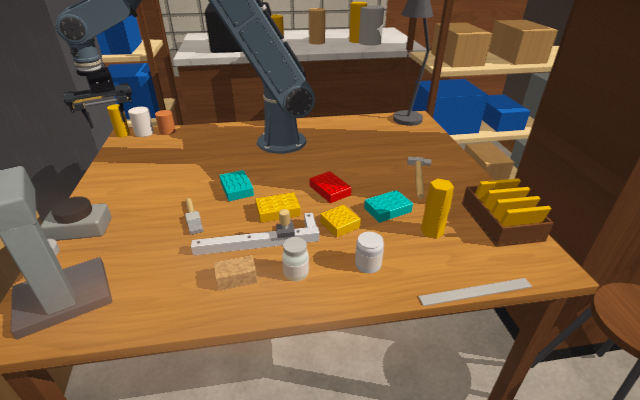

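Candidates in the top picture: amber oblong (363,217); red (304,245); turquoise (250,201) and (407,265); amber square (307,184). The slab is (363,217): it's the only amber oblong, about 140 mm from the rail on the robot's side, and the enlarged crop at (480,252) confirms it. The fence rail runs nearly along −y, with the knob at crop (476,120).

I'll move above the fence for a near look.

Emit:
move_arm(series="250 -172 -28 0 0 0;250 -172 -28 0 0 0;250 -172 -28 0 0 0;250 -172 -28 0 0 0;250 -172 -28 0 0 0;250 -172 -28 0 0 0;250 -172 -28 0 0 0;250 -172 -28 0 0 0")

```text
time: 2.27
position: [0.4004, -0.3251, 0.2732]
tool_rot: [0.982, 0.188, 0.001, -0.001]
ft_force: [-0.2, 0.1, -0.4]
grip_width: 0.0871
grip_force: 0.0
```

Emit:
move_arm(series="241 -173 -28 0 0 21.5;241 -173 -28 0 0 21.5;241 -173 -28 0 0 21.5;241 -173 -28 0 0 21.5;241 -173 -28 0 0 21.5;241 -173 -28 0 0 21.5;241 -173 -28 0 0 21.5;241 -173 -28 0 0 21.5")

```text
time: 2.93
position: [0.5617, -0.0774, 0.3013]
tool_rot: [1.0, 0.001, 0.001, -0.0]
ft_force: [0.2, -0.4, 0.1]
grip_width: 0.0872
grip_force: 0.0
```

```bash
cat >> h.py <<'E'
def st():
    o=robot.get_obs(); r=R.from_quat(o['tool_rot']); x=r.apply([1,0,0])
    print('t',round(o['time'],2),'p',o['position'].round(4),'yaw',round(np.degrees(np.arctan2(x[1],x[0])),2),'tilt',r.apply([0,0,1]).round(3),'F',o['ft_force'].round(1),'w',round(o['grip_width'],4),round(o['grip_force'],1))
    return o,r
def go(p,yaw):   # tool shift (mm) and turn (deg) to world TCP p with tool x at yaw, pointing down
    o,r=st(); y=np.radians(yaw)
    T=R.from_matrix(np.array([[np.cos(y),np.sin(y),0],[np.sin(y),-np.cos(y),0],[0,0,-1]]))
    print('go',(r.inv().apply(np.array(p)-o['position'])*1000).round(1),(r.inv()*T).as_rotvec(degrees=True).round(1))
E
python3 - <<'E'
from h import *
st(); c=robot.camera('wrist'); save(c,'w1'); 
for t in ['slab','fence','handle','jaw','seat']:
    print(t,[(round(d['p'],2),np.round(d['xyz'],4).tolist(),proj(c,d['xyz']).round().tolist()) for d in robot.tip_of(c,t)[:2]])
E
```

```text
t 2.93 p [ 0.5617 -0.0774  0.3013] yaw 0.15 tilt [ 0.003  0.001 -1.   ] F [ 0.2 -0.4  0.1] w 0.0872 0.0
slab [(0.91, [0.3457, -0.1877, 0.0006], [[393.0, 303.0]]), (0.83, [0.5013, -0.0503, -0.0039], [[308.0, 210.0]])]
fence [(0.8, [0.6327, 0.0266, -0.0061], [[252.0, 120.0]])]
handle [(0.91, [0.6554, -0.0411, 0.0947], [[292.0, 99.0]])]
jaw [(0.95, [0.6165, -0.0129, 0.0165], [[278.0, 133.0]]), (0.54, [0.6038, 0.1323, 0.0007], [[177.0, 141.0]])]
seat [(0.78, [0.5925, -0.0341, -0.0012], [[295.0, 150.0]]), (0.59, [0.6141, -0.0141, 0.0162], [[279.0, 135.0]])]
```

View pics/w1.png

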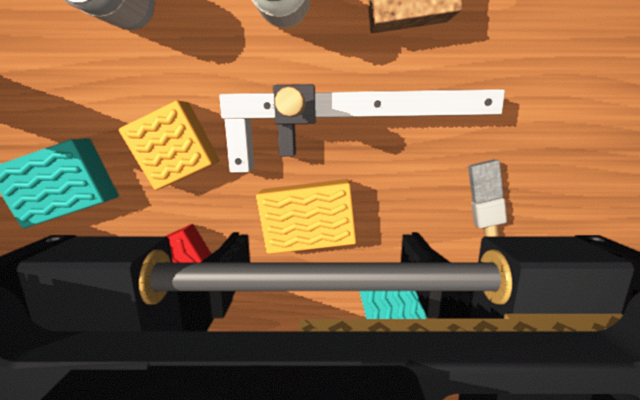

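The wrist picture shows the rail from (220,95) to (503,90), the knob at (290,100), the jaw bar at (287,140), the end stop at (238,145) and the amber oblong at (306,215). Next I'll fit the rail and slab edges.

```bash
cat >> h.py <<'E'
def edges(c,z=0.034,zs=0.036):
    im=c['img'].astype(int); hsv=cv2.cvtColor(c['img'],cv2.COLOR_RGB2HSV)
    white=((hsv[...,1]<40)&(hsv[...,2]>185)).astype(np.uint8)
    n,l,s,_=cv2.connectedComponentsWithStats(white)
    amb=((hsv[...,0]>19)&(hsv[...,0]<32)&(hsv[...,1]>120)&(hsv[...,2]>120)).astype(np.uint8)
    amb=cv2.morphologyEx(amb,cv2.MORPH_OPEN,np.ones((3,3))); amb=cv2.morphologyEx(amb,cv2.MORPH_CLOSE,np.ones((5,5)))
    for nm,m,h in (('white',white,z),('amber',amb,zs)):
        for k in cv2.findContours(m,cv2.RETR_EXTERNAL,cv2.CHAIN_APPROX_NONE)[0]:
            if cv2.contourArea(k)<250: continue
            P=np.array([ray(c,p,h)[:2] for p in k[:,0]])
            (cx,cy),(w,hh),a=cv2.minAreaRect((P*1000).astype(np.float32))
            print(nm,'c',round(cx,1),round(cy,1),'size',round(w,1),round(hh,1),'ang',round(a,2),'px',k[:,0].mean(0).round())
E
python3 - <<'E'
from h import *
c=robot.camera('wrist'); edges(c); c=robot.camera('top'); edges(c)
E
```

```text
white c 407.4 15.4 size 249.0 4.9 ang 89.85 px [260. 276.]
white c 509.5 -306.6 size 36.2 39.0 ang 13.47 px [488. 209.]
white c 616.0 22.1 size 98.5 68.0 ang 0.96 px [238. 123.]
white c 654.1 -183.0 size 29.1 235.9 ang 0.96 px [406.  99.]
amber c 500.3 -50.3 size 87.1 127.0 ang 7.11 px [303. 215.]
amber c 600.1 133.3 size 86.7 86.0 ang 23.94 px [160. 142.]
white c 615.5 22.3 size 94.0 69.0 ang 0.31 px [339. 176.]
white c 654.4 -225.6 size 25.2 150.9 ang 0.32 px [422. 166.]
white c 790.6 178.1 size 63.2 65.8 ang 0.38 px [292. 123.]
amber c 492.3 -24.5 size 90.2 81.1 ang 0.1 px [354. 218.]
amber c 597.5 133.5 size 90.6 89.2 ang 23.89 px [305. 185.]
amber c 686.6 429.5 size 65.7 59.0 ang 0.7 px [210. 156.]
```

```bash
python3 - <<'E'
from h import *
go([.652,-.041,.15],0.9); go([.652,-.041,.094],0.9)
E
```

```text
t 3.33 p [ 0.5588 -0.0822  0.3003] yaw -0.15 tilt [-0.001 -0.    -1.   ] F [ 0.4  0.2 -0.4] w 0.0871 0.0
go [ 93.3 -41.4 150.3] [ 0.  0. -1.]
t 3.33 p [ 0.5588 -0.0822  0.3003] yaw -0.15 tilt [-0.001 -0.    -1.   ] F [ 0.4  0.2 -0.4] w 0.0871 0.0
go [ 93.3 -41.4 206.3] [ 0.  0. -1.]
```

Emit:
move_arm(series="93 -41 100 0 0 -1;93 -41 100 0 0 -1;93 -41 100 0 0 -1;93 -41 100 0 0 -1;93 -41 150 0 0 -1;93 -41 150 0 0 -1;93 -41 150 0 0 -1;93 -41 150 0 0 -1", jaw=0.8)

```text
time: 4.0
position: [0.6519, -0.0408, 0.1507]
tool_rot: [1.0, 0.008, -0.001, -0.0]
ft_force: [0.6, -0.1, -0.1]
grip_width: 0.0697
grip_force: 0.0
```

```bash
python3 - <<'E'
from h import *
c=robot.camera('wrist'); save(c,'w2')
for t in ['handle']:
    print(t,[(round(d['p'],2),np.round(d['xyz'],4).tolist(),proj(c,d['xyz']).round().tolist()) for d in robot.tip_of(c,t)[:2]])
edges(c); go([.652,-.041,.094],0.9)
E
```

```text
handle [(0.62, [0.6534, -0.0436, 0.0941], [[330.0, 226.0]])]
white c 581.9 -2.2 size 3.1 130.2 ang 0.86 px [283. 276.]
white c 655.2 -183.4 size 28.8 233.2 ang 0.85 px [492. 202.]
white c 633.9 21.9 size 65.2 68.9 ang 0.86 px [249. 212.]
white c 781.8 -18.2 size 51.2 77.4 ang 0.85 px [294.  33.]
white c 782.2 200.1 size 12.3 46.4 ang 75.13 px [ 6. 29.]
amber c 543.2 -63.3 size 10.6 89.1 ang 4.55 px [349. 315.]
amber c 624.1 141.1 size 38.0 81.3 ang 23.52 px [123. 225.]
t 4.1 p [ 0.6534 -0.0409  0.1529] yaw 0.91 tilt [ 0.004 -0.001 -1.   ] F [ 0.3 -0.2 -0.5] w 0.0699 0.0
go [-1.6  0.1 58.9] [ 0.1 -0.2  0. ]
```

View pics/w2.png

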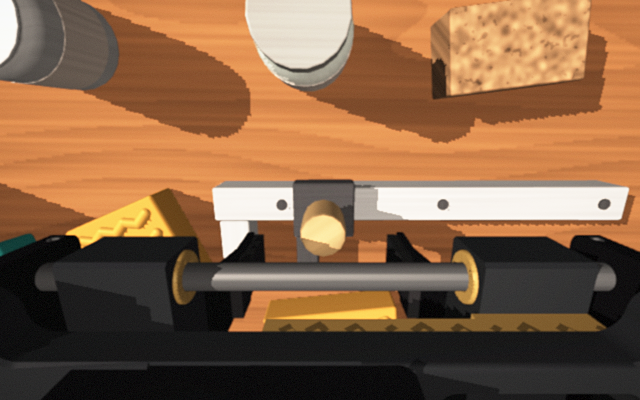

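The knob (323,232) stands between the fingers, and the fence yaw is about 0.9°. I'll descend and grip the knob.

Emit:
move_arm(series="0 0 30 0 0 0;0 0 57 0 0 0;0 0 57 0 0 0;0 0 57 0 0 0")

```text
time: 4.43
position: [0.6522, -0.0401, 0.0944]
tool_rot: [1.0, 0.008, -0.0, -0.0]
ft_force: [-0.1, -0.2, 0.2]
grip_width: 0.0692
grip_force: 0.0
```

Emit:
move_arm(series="0 0 0 0 0 0;0 0 0 0 0 0;0 0 0 0 0 0;0 0 0 0 0 0;0 0 0 0 0 0;0 0 0 0 0 0", jaw=0.2, newtons=15)

```text
time: 4.93
position: [0.6527, -0.0398, 0.0941]
tool_rot: [1.0, 0.009, 0.0, 0.0]
ft_force: [-0.6, -0.3, -0.1]
grip_width: 0.0377
grip_force: 0.0
```

Emit:
move_arm(series="0 0 0 0 0 0;0 0 0 0 0 0;0 0 0 0 0 0;0 0 0 0 0 0;0 0 0 0 0 0;0 0 0 0 0 0")

```text
time: 5.43
position: [0.6525, -0.0397, 0.0937]
tool_rot: [1.0, 0.008, 0.0, -0.0]
ft_force: [-0.5, 1.8, 2.0]
grip_width: 0.0294
grip_force: 15.0
```

Emit:
move_arm(series="0 20 0 0 0 0;0 40 0 0 0 0;0 60 0 0 0 0;0 80 0 0 0 0;0 100 0 0 0 0;0 120 0 0 0 0;0 140 0 0 0 0;0 160 0 0 0 0")

```text
time: 6.1
position: [0.6553, -0.1989, 0.0937]
tool_rot: [1.0, 0.008, 0.0, -0.001]
ft_force: [1.6, 5.5, 3.1]
grip_width: 0.0297
grip_force: 15.0
```

Emit:
move_arm(series="0 0 0 0 0 0;0 0 0 0 0 0;0 0 0 0 0 0")

```text
time: 6.35
position: [0.6553, -0.2004, 0.0937]
tool_rot: [1.0, 0.008, 0.0, 0.001]
ft_force: [-0.6, -2.9, 1.7]
grip_width: 0.0293
grip_force: 15.0
```

Emit:
move_arm(series="0 0 0 0 0 0;0 0 0 0 0 0;0 0 0 0 0 0;0 0 0 0 0 0;0 0 0 0 0 0;0 0 0 0 0 0;0 0 0 0 0 0;0 0 0 0 0 0", jaw=0.85)

```text
time: 7.02
position: [0.6552, -0.1997, 0.0935]
tool_rot: [1.0, 0.009, -0.0, -0.0]
ft_force: [-0.4, 0.5, 0.3]
grip_width: 0.0716
grip_force: 0.0
```

Emit:
move_arm(series="0 0 -40 0 0 0;0 0 -80 0 0 0;0 0 -100 0 0 0;0 0 -100 0 0 0")

```text
time: 7.35
position: [0.6587, -0.2015, 0.2002]
tool_rot: [1.0, 0.009, 0.006, 0.003]
ft_force: [1.0, 0.3, 1.5]
grip_width: 0.074
grip_force: 0.0
```

```bash
python3 - <<'E'
from h import *
c=robot.camera('top'); edges(c);
for t in ['handle','jaw','slab']:
    print(t,[(round(d['p'],2),np.round(d['xyz'],4).tolist()) for d in robot.tip_of(c,t)[:4]])
go([.415,-.048,.15],0.9)
E
```

```text
white c 614.3 -43.6 size 97.1 200.8 ang 0.31 px [355. 172.]
white c 792.0 -24.4 size 62.9 57.0 ang 89.99 px [355. 124.]
white c 790.6 178.1 size 63.2 65.8 ang 0.38 px [292. 124.]
white c 911.6 388.8 size 26.9 235.8 ang 2.88 px [224.  84.]
amber c 497.5 -49.8 size 90.2 130.8 ang 7.28 px [365. 216.]
amber c 597.3 133.2 size 91.0 89.3 ang 24.25 px [305. 185.]
amber c 686.6 429.5 size 65.7 59.0 ang 0.7 px [210. 156.]
handle [(0.47, [0.6581, -0.2039, 0.0857])]
jaw [(0.38, [0.6191, -0.1761, 0.0177])]
slab [(0.74, [0.4972, -0.0522, -0.0016]), (0.72, [0.5457, 0.3026, 0.0027]), (0.69, [0.4061, 0.1353, 0.001])]
t 7.55 p [ 0.6541 -0.1993  0.1921] yaw 0.97 tilt [-0.003  0.001 -1.   ] F [ 0.3  0.9 -0.7] w 0.0739 0.0
go [-236.4 -155.3   43. ] [-0.1  0.2  0.1]
```

Emit:
move_arm(series="-242 -153 0 0 0 0;-242 -153 0 0 0 0;-242 -153 0 0 0 0;-242 -153 0 0 0 0;-242 -153 0 0 0 0;-242 -153 0 0 0 0;-242 -153 0 0 0 0;-242 -153 40 0 0 0", jaw=1)

```text
time: 8.22
position: [0.4052, -0.0473, 0.1583]
tool_rot: [1.0, 0.01, 0.002, 0.001]
ft_force: [1.2, 0.3, -0.8]
grip_width: 0.0869
grip_force: 0.0
```

```bash
python3 - <<'E'
from h import *
c=robot.camera('wrist'); save(c,'w3'); go([.412,-.05,.032],0.9)
E
```

```text
t 8.27 p [ 0.4038 -0.0476  0.1481] yaw 1.04 tilt [-0.012  0.005 -1.   ] F [-1.7 -1.5 -5. ] w 0.087 0.0
go [  9.5   3.1 116. ] [-0.3  0.7  0.1]
```

View pics/w3.png

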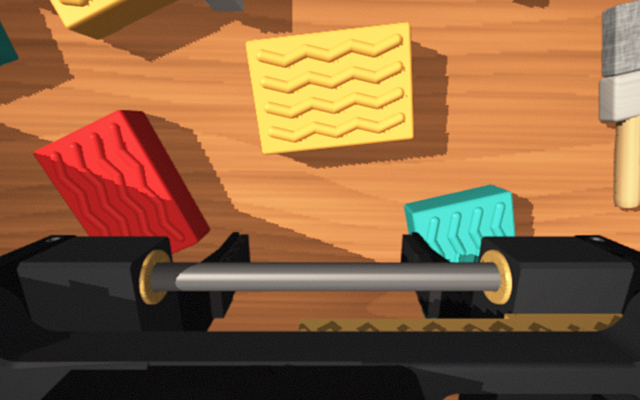

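The wrist view shows the slab at (330,90) with its near side free, but the turquoise block's corner (408,215) and the red block's corner (208,230) lie near the finger lanes. I'll check those corners in world coordinates.

```bash
python3 - <<'E'
from h import *
c=robot.camera('wrist')
for uv in [(405,205),(514,190),(210,232)]: print(uv,ray(c,uv,.036).round(3))
hsv=cv2.cvtColor(robot.camera('top')['img'],cv2.COLOR_RGB2HSV)
c=robot.camera('top')
for lo,hi in ((80,100),(0,6)):
    m=((hsv[...,0]>=lo)&(hsv[...,0]<=hi)&(hsv[...,1]>170)).astype(np.uint8)
    for k in cv2.findContours(m,cv2.RETR_EXTERNAL,cv2.CHAIN_APPROX_NONE)[0]:
        if cv2.contourArea(k)<300: continue
        P=np.array([ray(c,p,.036)[:2] for p in k[:,0]]).astype(np.float32)
        print(lo,cv2.boxPoints(cv2.minAreaRect(P)).round(3).tolist())
go([.412,-.05,.032],0.9)
E
```

```text
(405, 205) [ 0.405 -0.115  0.036]
(514, 190) [ 0.42  -0.205  0.036]
(210, 232) [0.377 0.054 0.036]
80 [[0.2759999930858612, -0.23800000548362732], [0.4129999876022339, -0.24199999868869781], [0.41499999165534973, -0.18000000715255737], [0.27799999713897705, -0.1770000010728836]]
80 [[0.4830000102519989, 0.3499999940395355], [0.5230000019073486, 0.22699999809265137], [0.6060000061988831, 0.2540000081062317], [0.5669999718666077, 0.37700000405311584]]
0 [[0.32600000500679016, 0.1509999930858612], [0.36399999260902405, 0.07000000029802322], [0.48100000619888306, 0.12399999797344208], [0.4440000057220459, 0.20499999821186066]]
t 8.42 p [ 0.4105 -0.051   0.1526] yaw 0.96 tilt [-0.003  0.001 -1.   ] F [ 0.7  0.3 -0.2] w 0.087 0.0
go [  1.9  -0.8 120.6] [-0.1  0.2  0.1]
```

Emit:
move_arm(series="0 -3 30 0 0 0;0 -3 60 0 0 0;0 -3 90 0 0 0;0 -3 110 0 0 0;0 -3 119 0 0 0;0 -3 119 0 0 0;0 -3 119 0 0 0", jaw=0.75)

```text
time: 9.0
position: [0.4122, -0.0489, 0.0345]
tool_rot: [1.0, 0.008, 0.001, 0.0]
ft_force: [-1.3, 0.5, 0.5]
grip_width: 0.0658
grip_force: 0.0
```

Emit:
move_arm(series="10 0 0 0 0 0;20 0 0 0 0 0;30 0 0 0 0 0;40 0 0 0 0 0;50 0 0 0 0 0;60 0 0 0 0 0;70 0 0 0 0 0;80 0 0 0 0 0")

```text
time: 9.67
position: [0.4899, -0.0462, 0.0354]
tool_rot: [1.0, 0.009, -0.001, -0.0]
ft_force: [-6.0, 0.6, 3.6]
grip_width: 0.0655
grip_force: 2.2
```

```bash
python3 - <<'E'
from h import *
for n in ('top','wrist'):
    c=robot.camera(n); edges(c)
st()
E
```

```text
white c 616.1 -58.3 size 97.1 229.6 ang 1.18 px [359. 172.]
white c 792.1 -27.8 size 61.2 57.0 ang 60.43 px [356. 123.]
white c 790.6 178.1 size 63.2 65.8 ang 0.38 px [292. 124.]
amber c 557.9 -54.0 size 59.4 128.2 ang 0.23 px [365. 197.]
amber c 597.5 133.5 size 90.9 89.3 ang 24.71 px [305. 185.]
amber c 686.6 429.5 size 65.7 59.0 ang 0.7 px [210. 156.]
white c 588.4 38.8 size 43.5 24.1 ang 0.95 px [127.  55.]
amber c 549.7 -53.9 size 84.7 125.2 ang 0.95 px [343. 142.]
amber c 583.5 83.6 size 15.6 32.1 ang 75.51 px [12. 65.]
t 9.77 p [ 0.4934 -0.0472  0.0354] yaw 0.98 tilt [ 0.005 -0.001 -1.   ] F [-0.6 -0.1 -0.5] w 0.0654 0.0
```

Emit:
move_arm(series="8 0 0 0 0 0;16 0 0 0 0 0;23 0 0 0 0 0;29 0 0 0 0 0;34 0 0 0 0 0;37 0 0 0 0 0;39 0 0 0 0 0;40 0 0 0 0 0")

```text
time: 10.43
position: [0.5306, -0.0459, 0.0345]
tool_rot: [1.0, 0.009, -0.0, -0.0]
ft_force: [-4.2, -0.9, 3.4]
grip_width: 0.065
grip_force: 2.2
```

Emit:
move_arm(series="1 0 0 0 0 0;2 0 0 0 0 0;3 0 0 0 0 0;4 0 0 0 0 0;4 0 0 0 0 0")

```text
time: 10.85
position: [0.5351, -0.0459, 0.0345]
tool_rot: [1.0, 0.008, 0.001, 0.0]
ft_force: [-2.3, 0.7, 1.9]
grip_width: 0.0654
grip_force: 1.4
```

```bash
python3 - <<'E'
from h import *
c=robot.camera('top'); edges(c)
c=robot.camera('wrist'); edges(c); save(c,'w4')
st()
E
```

```text
white c 616.1 -58.3 size 97.1 229.6 ang 1.18 px [359. 172.]
white c 791.7 -26.8 size 63.0 55.3 ang 68.43 px [355. 124.]
white c 790.6 178.1 size 63.2 65.8 ang 0.38 px [292. 124.]
white c 911.2 390.4 size 26.1 188.4 ang 2.78 px [223.  85.]
amber c 603.2 -52.6 size 56.3 125.4 ang 0.29 px [364. 181.]
amber c 597.6 133.5 size 90.8 89.3 ang 23.89 px [305. 185.]
amber c 686.6 429.5 size 65.7 59.0 ang 0.7 px [210. 156.]
white c 600.9 39.1 size 67.1 24.0 ang 0.93 px [137. 123.]
white c 645.4 -58.9 size 14.9 229.0 ang 0.93 px [361.  20.]
amber c 595.2 90.0 size 18.1 38.9 ang 75.34 px [ 13. 136.]
amber c 590.8 -53.2 size 84.1 124.8 ang 0.92 px [351. 147.]
t 10.95 p [ 0.5351 -0.0458  0.0345] yaw 0.97 tilt [ 0.001 -0.    -1.   ] F [-2.6  0.1 -0.1] w 0.0652 1.2
```

View pics/w4.png

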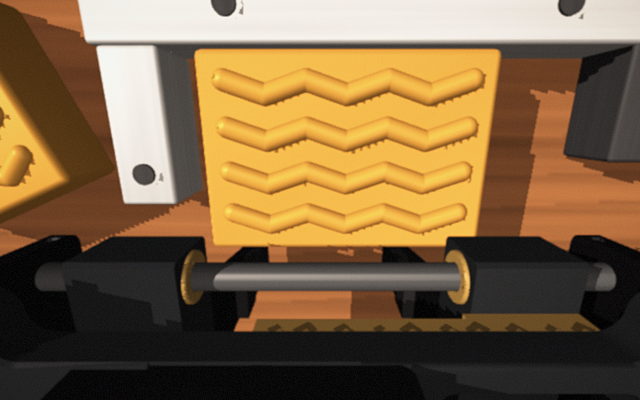

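The slab is square with its long side a few mm from the rail (top edge at row ~50, rail at ~42), and its left end is about 16 mm short of the stop. I'll push on to contact.

Emit:
move_arm(series="1 0 0 0 0 0;2 0 0 0 0 0;3 0 0 0 0 0;3 0 0 0 0 0")

```text
time: 11.28
position: [0.5368, -0.0458, 0.0345]
tool_rot: [1.0, 0.009, -0.001, -0.0]
ft_force: [-5.5, -1.1, 2.2]
grip_width: 0.0653
grip_force: 2.4
```

Emit:
move_arm(series="1 0 0 0 0 0;2 0 0 0 0 0;2 0 0 0 0 0;2 0 0 0 0 0")

```text
time: 11.62
position: [0.5369, -0.0457, 0.0345]
tool_rot: [1.0, 0.009, -0.003, -0.0]
ft_force: [-8.4, -3.2, 4.4]
grip_width: 0.0652
grip_force: 4.1
```

Rail contact: the force rises and the position holds. I'll back off, lift, and go to the knob.

Emit:
move_arm(series="-10 0 0 0 0 0;-20 0 0 0 0 0;-20 0 -40 0 0 0;-20 0 -80 0 0 0;-20 0 -115 0 0 0;-20 0 -130 0 0 0;-20 0 -130 0 0 0;-20 0 -130 0 0 0")

```text
time: 12.28
position: [0.5217, -0.0466, 0.1659]
tool_rot: [1.0, 0.008, 0.003, 0.001]
ft_force: [0.0, -0.6, -0.1]
grip_width: 0.0651
grip_force: 0.0
```

```bash
python3 - <<'E'
from h import *
c=robot.camera('wrist'); edges(c)
for t in ['handle','jaw','seat','slab']:
    print(t,[(round(d['p'],2),np.round(d['xyz'],4).tolist()) for d in robot.tip_of(c,t)[:2]])
go([.6555,-.2005,.165],0.9)
E
```

```text
white c 509.4 -300.5 size 35.2 37.8 ang 14.82 px [598. 217.]
white c 600.8 39.3 size 68.2 24.8 ang 0.92 px [226. 108.]
white c 655.5 -273.0 size 28.0 54.0 ang 0.96 px [612.  47.]
white c 651.9 -59.8 size 27.9 232.4 ang 0.96 px [344.  45.]
amber c 592.6 -53.2 size 85.4 125.9 ang 0.92 px [334. 118.]
amber c 599.7 132.9 size 85.5 85.5 ang 23.83 px [114. 105.]
handle [(0.77, [0.6565, -0.2029, 0.0921])]
jaw [(0.88, [0.6194, -0.1752, 0.0142])]
seat []
slab [(0.81, [0.5928, -0.0501, -0.0005])]
t 12.53 p [ 0.5189 -0.0459  0.1631] yaw 0.97 tilt [-0.002  0.001 -1.   ] F [-0.5 -0.1  0. ] w 0.0655 0.0
go [133.9 156.9  -2.4] [-0.1  0.1  0.1]
```

Emit:
move_arm(series="134 157 0 0 0 0;134 157 0 0 0 0;134 157 0 0 0 0;134 157 0 0 0 0;134 157 0 0 0 0;134 157 0 0 0 0;134 157 0 0 0 0", jaw=0.75)

```text
time: 13.12
position: [0.6568, -0.2028, 0.1624]
tool_rot: [1.0, 0.007, -0.001, -0.0]
ft_force: [-0.2, 1.0, -1.2]
grip_width: 0.0654
grip_force: 0.0
```

```bash
python3 - <<'E'
from h import *
go([.6555,-.2005,.0935],0.9)
E
```

```text
t 13.12 p [ 0.6568 -0.2028  0.1624] yaw 0.83 tilt [-0.001  0.001 -1.   ] F [-0.2  1.  -1.2] w 0.0654 0.0
go [-1.2 -2.3 68.9] [-0.   0.1 -0.1]
```

Emit:
move_arm(series="-1 -2 30 0 0 0;-1 -2 60 0 0 0;-1 -2 69 0 0 0;-1 -2 69 0 0 0")

```text
time: 13.45
position: [0.6516, -0.1962, 0.0915]
tool_rot: [1.0, 0.009, -0.004, -0.002]
ft_force: [-0.1, -0.0, 0.1]
grip_width: 0.0651
grip_force: 0.0
```

Emit:
move_arm(series="0 0 0 0 0 0;0 0 0 0 0 0;0 0 0 0 0 0;0 0 0 0 0 0;0 0 0 0 0 0;0 0 0 0 0 0;0 0 0 0 0 0;0 0 0 0 0 0", jaw=0.2, newtons=20)

```text
time: 14.12
position: [0.6555, -0.1993, 0.0964]
tool_rot: [1.0, 0.009, 0.001, 0.001]
ft_force: [-0.8, -1.2, 3.4]
grip_width: 0.0291
grip_force: 20.0
```

Emit:
move_arm(series="0 0 0 0 0 0;0 0 0 0 0 0;0 0 0 0 0 0;0 0 0 0 0 0")

```text
time: 14.45
position: [0.6555, -0.1994, 0.0963]
tool_rot: [1.0, 0.009, 0.0, 0.001]
ft_force: [-1.5, -1.4, 5.6]
grip_width: 0.0296
grip_force: 20.0
```

Emit:
move_arm(series="0 -10 0 0 0 0;0 -20 0 0 0 0;0 -30 0 0 0 0;0 -40 0 0 0 0;0 -47 0 0 0 0;0 -52 0 0 0 0;0 -55 0 0 0 0;0 -58 0 0 0 0")

```text
time: 15.12
position: [0.6545, -0.142, 0.0964]
tool_rot: [1.0, 0.009, 0.001, 0.002]
ft_force: [-2.5, -6.7, 5.1]
grip_width: 0.0296
grip_force: 20.0
```

Emit:
move_arm(series="0 -2 0 0 0 0;0 -4 0 0 0 0;0 -6 0 0 0 0;0 -8 0 0 0 0;0 -10 0 0 0 0;0 -12 0 0 0 0")

```text
time: 15.62
position: [0.6543, -0.131, 0.0964]
tool_rot: [1.0, 0.009, 0.001, 0.002]
ft_force: [-0.9, -6.7, 5.4]
grip_width: 0.0292
grip_force: 20.0
```

```bash
python3 - <<'E'
from h import *
c=robot.camera('wrist'); save(c,'w5'); edges(c); c=robot.camera('top'); edges(c)
st()
E
```

```text
white c 584.3 33.7 size 32.8 15.0 ang 0.83 px [105. 310.]
white c 646.4 -24.1 size 41.1 159.3 ang 0.89 px [168. 225.]
white c 656.5 -236.4 size 28.8 127.8 ang 0.9 px [479. 222.]
white c 777.1 23.7 size 25.2 73.7 ang 1.02 px [63. 17.]
amber c 585.6 13.5 size 31.7 13.9 ang 0.92 px [130. 310.]
amber c 631.3 7.4 size 8.4 27.7 ang 0.86 px [127. 253.]
white c 614.0 5.0 size 97.1 103.5 ang 0.31 px [342. 175.]
white c 791.8 -27.0 size 62.7 56.6 ang 67.03 px [356. 123.]
white c 790.6 178.1 size 63.2 65.8 ang 0.38 px [292. 124.]
white c 910.9 396.8 size 26.3 206.9 ang 2.88 px [221.  85.]
amber c 589.0 -33.8 size 84.4 112.8 ang 0.24 px [358. 187.]
amber c 597.4 133.6 size 91.0 89.2 ang 24.15 px [305. 185.]
amber c 686.6 429.5 size 65.7 59.0 ang 0.7 px [210. 156.]
t 15.72 p [ 0.6543 -0.1305  0.0963] yaw 1.0 tilt [ 0.001 -0.003 -1.   ] F [-1.3 -4.9  5.1] w 0.0298 20.0
```

View pics/w5.png

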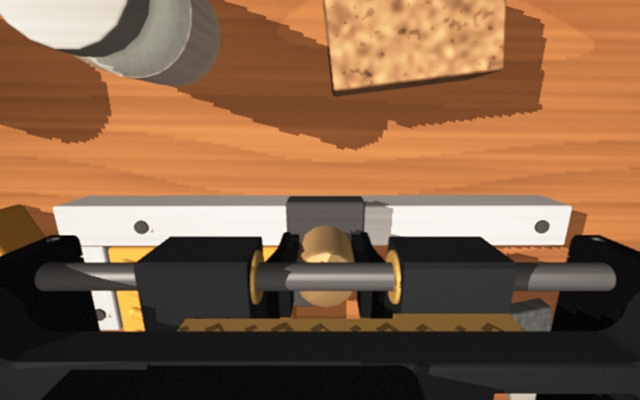

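The slab's end (125,255) is now near the stop's inner face (110,255). I'll push on gently until the force rises.

Emit:
move_arm(series="0 -1 0 0 0 0;0 -2 0 0 0 0;0 -3 0 0 0 0;0 -4 0 0 0 0;0 -4 0 0 0 0")

```text
time: 16.13
position: [0.6543, -0.1278, 0.0963]
tool_rot: [1.0, 0.009, 0.001, 0.003]
ft_force: [-1.5, -7.3, 5.0]
grip_width: 0.0298
grip_force: 20.0
```

Emit:
move_arm(series="0 -1 0 0 0 0;0 -2 0 0 0 0;0 -2 0 0 0 0;0 -2 0 0 0 0")

```text
time: 16.47
position: [0.6543, -0.1277, 0.0964]
tool_rot: [1.0, 0.009, 0.001, 0.004]
ft_force: [-2.7, -12.1, 3.7]
grip_width: 0.0296
grip_force: 20.0
```

The end is against the stop: the position holds at −0.1277 and the force has risen to 12 N. I'll release and check from above.

Emit:
move_arm(series="0 0 0 0 0 0;0 0 0 0 0 0;0 0 0 0 0 0;0 0 0 0 0 0;0 0 0 0 0 0;0 0 0 0 0 0;0 0 0 0 0 0", jaw=0.75)

```text
time: 17.05
position: [0.6537, -0.1221, 0.0952]
tool_rot: [1.0, 0.009, -0.0, -0.0]
ft_force: [-0.2, 0.3, -0.1]
grip_width: 0.0634
grip_force: 0.0
```

Emit:
move_arm(series="0 0 -40 0 0 0;0 0 -75 0 0 0;-40 -30 -75 0 0 0;-80 -60 -75 0 0 0;-120 -85 -75 0 0 0;-135 -85 -75 0 0 0;-135 -85 -75 0 0 0;-135 -85 -75 0 0 0")

```text
time: 17.72
position: [0.5148, -0.0386, 0.1706]
tool_rot: [1.0, 0.009, -0.001, -0.0]
ft_force: [1.1, 0.0, 0.4]
grip_width: 0.0657
grip_force: 0.0
```

```bash
python3 - <<'E'
from h import *
c=robot.camera('wrist'); edges(c); save(c,'w6')
for t in ['handle','jaw','seat','slab']:
    print(t,[(round(d['p'],2),np.round(d['xyz'],4).tolist()) for d in robot.tip_of(c,t)[:2]])
st()
E
```

```text
white c 508.9 -300.2 size 35.0 38.5 ang 13.63 px [604. 209.]
white c 600.7 39.4 size 67.3 24.8 ang 1.0 px [236.  98.]
white c 654.9 -233.8 size 27.1 120.6 ang 0.99 px [571.  35.]
white c 651.6 -23.4 size 27.8 159.9 ang 1.0 px [310.  35.]
amber c 592.7 -37.9 size 85.2 126.0 ang 1.02 px [327. 108.]
amber c 599.7 133.0 size 85.8 85.7 ang 23.92 px [126.  96.]
handle [(0.9, [0.6551, -0.1296, 0.0941])]
jaw [(0.71, [0.6189, -0.1033, 0.0153]), (0.49, [0.6349, 0.0248, -0.0021])]
seat []
slab [(0.69, [0.5919, -0.0385, -0.0003])]
t 17.97 p [ 0.5192 -0.0409  0.1707] yaw 0.95 tilt [ 0.002 -0.001 -1.   ] F [0.3 0.7 0.2] w 0.0654 0.0
```

View pics/w6.png

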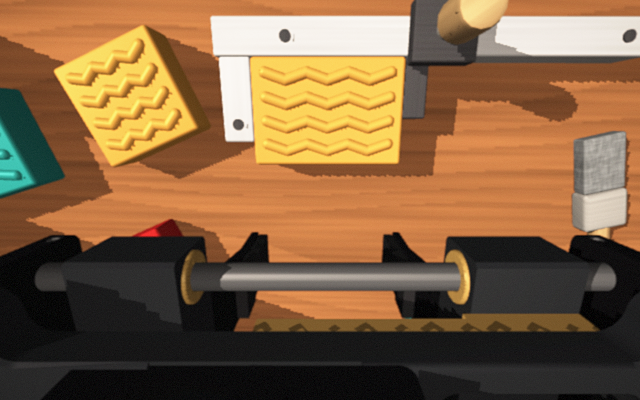

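The slab's top edge (row 57) meets the rail, its left end (251) meets the stop and the jaw (405) meets its right end. The angles agree within 0.02°, the x position is unchanged since the rail contact, and the jaw reads about 0.131. The gripper is clear, so I'm handing in.

```bash
python3 -c "
from rig import robot
print(robot.hand_in())"
```

```text
the job is handed in; nothing more can be done
None
```

The amber oblong casting is in the fence corner, flush to the rail and end stop within what the cameras resolve; the jaw is closed on it at about 131 mm, the arm is clear, and the job is handed in at about 18 s (no verdict was returned).

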